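# Press a spindle into the V-blocks

## Robot

A 6-joint arm with a two-finger parallel gripper is mounted at the origin on a cart in front of the work surface, level with it; the furniture and walls round the work are solid. World frame = base frame: x ahead of the robot, y to its left, z up, the work surface at z = 0. Lengths are in m, angles in rad, forces in N, time in s.
With the tool pointing down it reaches from about 0.375 to 0.9 m from the base axis. Payload 3.1 kg.
Tool frame: the origin (TCP) lies midway between the tips of the shut fingers; the grasp point (between the pads) lies 19 mm behind it (manip.grasp_offset is the distance from the TCP to the grasp point, in m); z points along the fingers, y is the line along which they close (so a half turn about z gives the same grasp; the last joint's range is limited). The gripper opens to 85 mm and grips with 20 to 120 N. Pads are 22 mm wide; open, the fingers measure 114 mm over their backs; the gripper's body (76 mm by 85 mm) begins 54 mm behind the grasp point. The pads swing forward as they close: fully open they stand 13 mm farther back than shut.
Start: joints at [0.969, 0.527, 1.433, -0, 1.181, -0.178], TCP at [0.257, 0.57, 0.231] pointing down, gripper open.
Joint ranges: [-3.08, 3.08], [-0.75, 2.2], [0.22, 2.44], [-1.43, 4.57], [0, 2.65], [-2.85, 2.85]. Speed limits (rad/s): [2.79, 2.79, 3.14, 3.14, 3.14, 3.14].

## Interface

Orientations are given as a unit quaternion [x, y, z, w].
In Python, from station import sensors, cams, order, manip gives the robot as it stands.
- The arm moves only by the tool move_arm, never from a script. Its argument "targets" is a list of rows, each an object of numbers: "dx", "dy", "dz": the shift along the world's x, y, z normalised to -1 to 1, where 1 is 25 mm; "rx", "ry", "rz": the turn, a rotation vector about the world's x, y, z normalised to -1 to 1, where 1 is 30 degrees. A call has exactly 10 rows; each row shifts and turns the commanded pose from where the row before left it; what a row does not reach is not made up. A row lasts 1/8 s, in which the tool goes at most 62.5 mm and 10.7 degrees, less where a joint would pass 70% of its speed; a pose out of reach is approached as far as the arm can. A call with a number of a shift or a turn outside -1 to 1 is refused whole. A call with a gripper value outside its range is refused whole. "claw" is the opening in per cent of the stroke, from 0 (shut) to 100 (fully open), set as the call begins (left out, the last holds). The fingers move at their own pace and stop on an object; "newtons" is the grip in N (left out, the last holds). Time passes only in rows, so rows that do not move let the fingers close, or fill a call up. It gives the time, the measured TCP pose, the force, the opening and the grip force at its end, in the units of the state.
- sensors.sense(): the state, without advancing time (a new reading comes with each control period).
- cams.snapshot(name): name is "scene" or "top"; returns the picture (420x560x3 uint8, red, green, blue); there is no depth.
- cams.camera_model(name): a dict with "fx", "fy", "cx", "cy" (pixels), "extrinsics" (4x4, takes a point from world to camera coordinates). Camera axes: x right, y down, z forward; pixel columns grow to the right and rows downward; lengths in m; the calibration is good to about 2 mm. A picture is of the moment at which its call begins. camera_model takes no time and is no camera call.
- order.sign_off(): hands the job in; it is judged then, once.
The state is a dict: "t": time; "q": joint angles; "qd": joint speeds; "tau": joint torques, N m; "tcp_pos": TCP position; "tool_rot": TCP orientation; "force": force on the tool from outside, world axes, zero at the start; "ft_torque": the same for the moment, N m; "finger_gap": opening from 0.0 (shut) to 1.0 (fully open); "gripper_force": force on a finger pad.
Only numpy, scipy, OpenCV 4.12 (cv2) and the standard library are available. Lean on these libraries where they do the work, as an engineer would, in place of code of your own. Each camera call takes 0.05 s, during which the arm holds its last target. There are 200 camera calls.

## Task

First turn the fixture's black keeper knob clockwise until it clicks over and its arm stands clear of the vees. Then take the plain spindle (the one without a collar) out of the wooden rack, lay it centrally in both V-blocks and finish holding it there, pressed down firmly with about 20 N so that it bears on both faces of the vees; do not let go. Leave the collared spindle in the rack and the tape measure, sprocket and bearing where they lie.

Things in the scene. Friction and masses are not known exactly. Their poses are not given: they have to be found in the camera images.
- fixture: Fixed fixture: base 86 x 206 x 12 mm with two dark steel V-blocks. Origin on the bench, midway between the blocks; z up, y along the vees (keeper post at y = -95 mm). Blocks 66 mm wide, 20 mm long, at y = -38 and +38 mm; 90-degree vees, mouth 48 mm wide at z = 68 mm. Between the blocks a 56 mm gap, free down to z = 12 mm, gives fingers room beside the spindle.
- vee_seat (a point): Where the middle of the spindle's axis comes to lie when it is seated: on the axis of the vees, midway between the two blocks, 62 mm above the bench. Axes as the fixture's.
- front_face: The two bright flank plates of the vees on the fixture's -x side (one contact line). Origin and axes as the fixture's.
- rear_face: The two bright flank plates on the fixture's +x side (the other contact line). Origin and axes as the fixture's.
- keeper (a joint): Turn of the keeper (knob and arm in one piece) about its post, rad, clockwise from above. Near 0 at the start: the arm lies along the vees, 4 mm above where a seated spindle would be, and bars them. Over-centre spring detent: resists with up to 0.15 Nm as far as a crest at 0.75 rad, then snaps by itself to its stop at 1.3 rad and stays.
- keeper_grip (a point): Where to grip the keeper's black bar: on the hinge axis, 118 mm above the bench, 6 mm under the bar's top. Bar 46 mm long (the point's y, also the arm's direction), 13 mm wide (x), 24 mm high. Under it, z = 78 to 95 mm, a 26 mm hub on a 48 mm disc, and the 12 mm wide arm, reaching 118 mm from the axis.
- rack: Wooden rack, 190 x 116 x 50 mm, fixed to the bench. Two crossbars along x at y = -47 and +47 mm, 12 mm thick, with notches at x = -46 and +46 mm. Origin under its middle, on the bench. Between the crossbars (82 mm) it is free down to the 10 mm base board.
- plain_spindle: Steel spindle with a plain barrel 26 mm across and 116 mm long with an 18 mm stub at each end, 140 mm overall, thin-walled, 0.10 to 0.15 kg, lying in one pair of rack notches with its axis 53 mm above the bench. Origin at its middle, on its axis; y along the axis.
- collar_spindle: The same spindle but with a 38 mm collar round its middle, in the other pair of notches; to be left there. Origin at its middle, y along the axis.
- tape_measure: Tape measure, 54 x 84 x 31 mm, loose on the bench; leave alone. Origin under its middle.
- sprocket: Toothed steel sprocket, 68 mm across, 8 mm thick, flat on the bench; leave alone. Origin under its middle.
- bearing_ring: Ball bearing, 34 mm across, 9 mm thick, flat on the bench; leave alone. Origin under its middle.

How it is judged:
By the outcome, as a careful person would: the job done as asked, in the order asked, and still so for the second after the job is handed in, while the arm keeps its last pose, push and grip.
It also fails if it takes over 64 s, if anything falls off the work surface, if the arm or the gripper's body presses on something with over 40 N, if the wrist force passes 120 N, or if a joint passes its speed limit or range.

## Working session

There is one attempt and no reset: what is moved stays moved. The work goes in short steps, Python scripts to look and compute and a tool call to move; the robot and the scene stay as the last step left them, time stands still between calls to the robot, and variables do not carry over. Pictures are saved under pics/ and viewed, at most 10 in all, crops included, and the job is handed in when it is done.

Besides the shell and the picture viewer there is one more tool, called after "Call:" as a command line: name --argument value ..., lists and objects as JSON in quotes. move_arm: Moves the arm, as the interface text tells. Scaled input: -1 to 1 covers 25 mm each way for a shift and 30 degrees each way for a turn. Its arguments: {"type":"object","properties":{"targets":{"type":"array"},"claw":{"type":"number"},"newtons":{"type":"number"}},"required":["targets"]}

```bash
mkdir -p pics; python3 - <<'E'
from station import sensors,cams
import cv2
for n in("scene","top"):
    m=cams.camera_model(n);print(n,m)
    cv2.imwrite(f"pics/{n}0.png",cams.snapshot(n)[:,:,::-1])
print(sensors.sense())
E
```

```text
scene {'fx': 484.72518167899955, 'fy': 484.72518167899955, 'cx': 283.4327385754447, 'cy': 207.03383624855852, 'extrinsics': array([[ 0.83977133, -0.5425814 , -0.01973669, -0.44004637],
       [-0.32324994, -0.47043691, -0.82109597,  0.26955396],
       [ 0.43622653,  0.69591273, -0.57044884,  0.80958437],
       [ 0.        ,  0.        ,  0.        ,  1.        ]])}
top {'fx': 525.9421307670858, 'fy': 525.9421307670858, 'cx': 279.10976664393115, 'cy': 213.0496966954652, 'extrinsics': array([[ 0.00751525, -0.99993811,  0.00820404,  0.02676419],
       [-0.98644909, -0.00875806, -0.16383372,  0.56598089],
       [ 0.16389543, -0.00686162, -0.98645385,  1.34724191],
       [ 0.        ,  0.        ,  0.        ,  1.        ]])}
{'t': 0.1, 'q': array([ 9.68482692e-01,  5.28422648e-01,  1.43378204e+00, -1.43338905e-07,
        1.18140936e+00, -1.78519543e-01]), 'qd': array([ 0.00023719, -0.00044738, -0.00242836, -0.00014066,  0.00018437,
        0.00047906]), 'tau': array([-5.18874131e-04, -4.43305349e+01, -1.78587037e+01, -2.69235761e-04,
        3.88758257e-03,  4.11789813e-06]), 'tcp_pos': array([0.25662276, 0.5691709 , 0.2303986 ]), 'tool_rot': array([ 2.10314759e-01,  9.77633204e-01, -9.34664676e-04, -3.84582079e-04]), 'force': array([ 0.6941716 , -0.32631721,  0.34814688]), 'ft_torque': array([ 0.01838102, -0.0017819 ,  0.04755839]), 'gripper_force': 0.0, 'finger_gap': 0.9982931272643181}
```

View pics/top0.png

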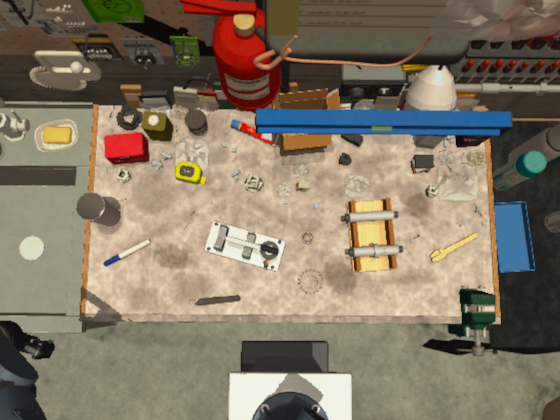

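View pics/scene0.png

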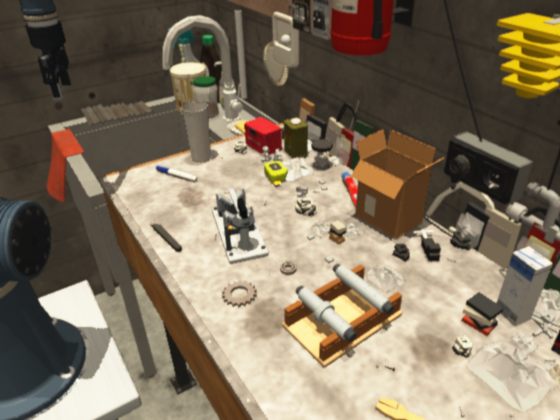

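The top view shows the fixture near (245,246) with its knob near (269,250). The rack is near (372,235): the plain spindle is the far one at (371,216), and the collared one is nearer at (374,251). Next I'll enlarge both.

```bash
python3 - <<'E'
import cv2,numpy as np
t=cv2.imread("pics/top0.png");s=cv2.imread("pics/scene0.png")
f=lambda im,x,y,w,h,k:cv2.resize(im[y:y+h,x:x+w],None,fx=k,fy=k,interpolation=cv2.INTER_CUBIC)
a=f(t,200,216,100,60,4);b=f(t,335,190,75,90,4)   # 400x240, 300x360
c=f(s,205,180,70,90,4) #280x360
out=np.zeros((600,800,3),np.uint8)
out[:240,:400]=a;out[:360,400:700]=b;out[240:600,:280]=c
cv2.imwrite("pics/crop1.png",out)
E
```

```text
(no output)
```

View pics/crop1.png

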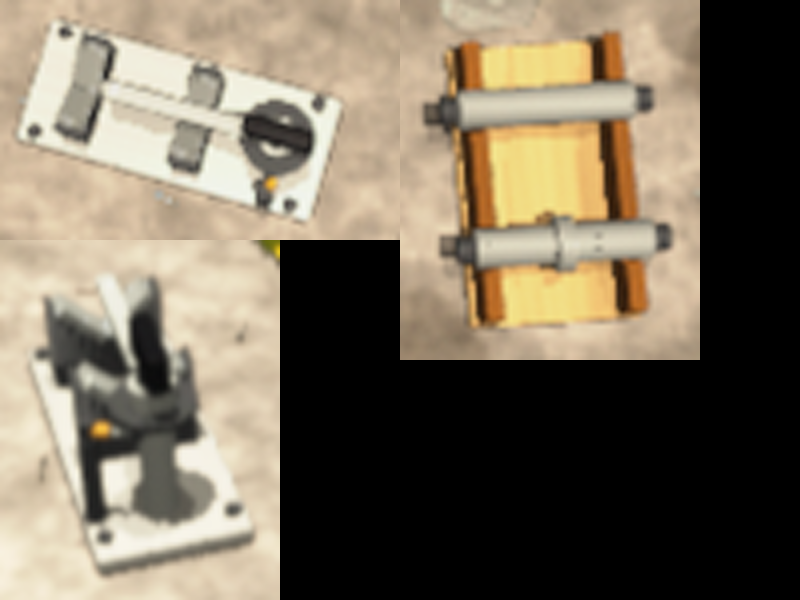

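The crop gives the base corners, the black bar (centred near crop (277,132)) and the spindle's stub ends at crop (425,110) and (653,98). I'll convert these to world positions.

```bash
cat > h.py <<'E'
import numpy as np
from station import sensors,cams
def ray(n,u,v,z):
    m=cams.camera_model(n);E=m["extrinsics"];R=E[:3,:3];c=-R.T@E[:3,3]
    d=R.T@np.array([(u-m["cx"])/m["fx"],(v-m["cy"])/m["fy"],1]);return c+d*(z-c[2])/d[2]
def proj(n,p):
    m=cams.camera_model(n);E=m["extrinsics"];q=E[:3,:3]@np.array(p)+E[:3,3]
    return m["fx"]*q[0]/q[2]+m["cx"],m["fy"]*q[1]/q[2]+m["cy"]
A=lambda u,v:(200+(u+.5)/4-.5,216+(v+.5)/4-.5)
B=lambda u,v:(335+(u-400+.5)/4-.5,190+(v+.5)/4-.5)
C=lambda u,v:(205+(u+.5)/4-.5,180+(v-240+.5)/4-.5)
E
python3 - <<'E'
from h import *
np.set_printoptions(precision=4,suppress=True)
P=[ray("top",*A(*p),.012)[:2] for p in((53,20),(343,101),(306,222),(17,139))]
print("corners",np.array(P),"ctr",np.mean(P,0))
L=lambda a,b:np.linalg.norm(a-b)
print("edges",L(P[0],P[1]),L(P[1],P[2]),L(P[2],P[3]),L(P[3],P[0]))
y=(P[0]+P[3]-P[1]-P[2]);y/=np.linalg.norm(y);ctr=np.mean(P,0)
print("fix y dir",y,"keeper pred",ctr-.095*y,"bar yaw",np.degrees(np.arctan2(y[1],y[0])))
for p in((277,132),(243,125),(311,140)):print("bar",ray("top",*A(*p),.124))
for a,b in(((425,110),(653,98)),((441,247),(671,236))):
    a=ray("top",*B(*a),.053);b=ray("top",*B(*b),.053);print("spindle",a,b,(a+b)/2,L(a,b),np.degrees(np.arctan2(*(b-a)[[1,0]])))
# scene checks
k=ctr-.095*y
print("keeper scene",(np.array(proj("scene",[*k,.124]))-[205,180])*4+[0,240], (np.array(proj("top",[*k,.124]))-[200,216])*4)
for c in((100,575),(254,540),(35,365)):print(ray("scene",*C(*c),.012))
E
```

```text
corners [[0.5491 0.2103]
 [0.4957 0.0137]
 [0.4144 0.0379]
 [0.4682 0.2322]] ctr [0.4818 0.1235]
edges 0.20374693534209304 0.08483135199843374 0.20155736406484018 0.08377975025314469
fix y dir [0.2647 0.9643] keeper pred [0.4567 0.0319] bar yaw 74.65030816074174
bar [0.4635 0.0566 0.124 ]
bar [0.4676 0.0776 0.124 ]
bar [0.4587 0.0355 0.124 ]
spindle [ 0.5552 -0.1315  0.053 ] [ 0.5646 -0.2823  0.053 ] [ 0.5599 -0.2069  0.053 ] 0.15111242494900337 -86.45139825096048
spindle [ 0.4648 -0.1409  0.053 ] [ 0.4733 -0.2914  0.053 ] [ 0.4691 -0.2161  0.053 ] 0.15075869815793103 -86.78932837673051
keeper scene [159.6771 358.4161] [315.286  141.7959]
[0.4084 0.0248 0.012 ]
[0.4885 0.0038 0.012 ]
[0.4639 0.2139 0.012 ]
```

The fixture's base is offset about 25 mm towards the keeper side, and with that the base edges and the bar agree. That puts the keeper near (0.463, 0.056), the fixture yaw near -15.3°, the seat near (0.488, 0.148), and the plain spindle near (0.560, -0.212). I'll start approaching the knob.

Call:
move_arm --targets '[{"dx": 0.41, "dy": -1, "dz": -0.06, "rz": -0.135}, {"dx": 0.41, "dy": -1, "dz": -0.06, "rz": -0.135}, {"dx": 0.41, "dy": -1, "dz": -0.06, "rz": -0.135}, {"dx": 0.41, "dy": -1, "dz": -0.06, "rz": -0.135}, {"dx": 0.41, "dy": -1, "dz": -0.06, "rz": -0.135}, {"dx": 0.41, "dy": -1, "dz": -0.06, "rz": -0.135}, {"dx": 0.41, "dy": -1, "dz": -0.06, "rz": -0.135}, {"dx": 0.41, "dy": -1, "dz": -0.06, "rz": -0.135}, {"dx": 0.41, "dy": -1, "dz": -0.06, "rz": -0.135}, {"dx": 0.41, "dy": -1, "dz": -0.06, "rz": -0.135}]' --claw 100

```text
schema error: expected keys dx, dy, dz, rx, ry, rz
```

```bash
python3 - <<'E'
from h import *
y=np.array([.2647,.9643]);x=np.array([.9643,-.2647]);F=np.array([.4818,.1235])+.025*y
for yy in(-.038,.038):
    for sx in(-.033,.033):
        for dy in(-.01,.01):
            p=F+sx*x+(yy+dy)*y;print("blk",yy,sx,dy,((np.array(proj("top",[*p,.068]))-[200,216]+.5)*4-.5).round())
k=F-.095*y
for d in(-.023,.023):print("bar",((np.array(proj("top",[*(k+d*y),.124]))-[200,216]+.5)*4-.5).round(),((np.array(proj("scene",[*(k+d*y),.124]))-[205,180]+.5)*4+[0,240]).round())
print(F,k)
E
```

```text
blk -0.038 -0.033 -0.01 [194. 170.]
blk -0.038 -0.033 0.01 [165. 162.]
blk -0.038 0.033 -0.01 [223.  72.]
blk -0.038 0.033 0.01 [193.  64.]
blk 0.038 -0.033 -0.01 [ 81. 138.]
blk 0.038 -0.033 0.01 [ 51. 130.]
blk 0.038 0.033 -0.01 [111.  40.]
blk 0.038 0.033 0.01 [81. 32.]
bar [314. 142.] [161. 358.]
bar [242. 122.] [139. 310.]
[0.4884175 0.1476075] [0.463271 0.055999]
```

Projected block and bar corners agree with the crop to within about 2 mm. The move was refused because every row needs all six keys, so I'll resend it.

Call:
move_arm --targets '[{"dx": 0.41, "dy": -1, "dz": -0.06, "rx": 0, "ry": 0, "rz": -0.135}, {"dx": 0.41, "dy": -1, "dz": -0.06, "rx": 0, "ry": 0, "rz": -0.135}, {"dx": 0.41, "dy": -1, "dz": -0.06, "rx": 0, "ry": 0, "rz": -0.135}, {"dx": 0.41, "dy": -1, "dz": -0.06, "rx": 0, "ry": 0, "rz": -0.135}, {"dx": 0.41, "dy": -1, "dz": -0.06, "rx": 0, "ry": 0, "rz": -0.135}, {"dx": 0.41, "dy": -1, "dz": -0.06, "rx": 0, "ry": 0, "rz": -0.135}, {"dx": 0.41, "dy": -1, "dz": -0.06, "rx": 0, "ry": 0, "rz": -0.135}, {"dx": 0.41, "dy": -1, "dz": -0.06, "rx": 0, "ry": 0, "rz": -0.135}, {"dx": 0.41, "dy": -1, "dz": -0.06, "rx": 0, "ry": 0, "rz": -0.135}, {"dx": 0.41, "dy": -1, "dz": -0.06, "rx": 0, "ry": 0, "rz": -0.135}]' --claw 100

```text
t: 1.35
tcp_pos: [0.3595, 0.3188, 0.216]
tool_rot: [0.537, 0.844, -0.0, -0.0]
force: [-0.0, 0.7, -0.1]
finger_gap: 0.999
gripper_force: 0.0
```

Call:
move_arm --targets '[{"dx": 0.41, "dy": -1, "dz": -0.06, "rx": 0, "ry": 0, "rz": -0.135}, {"dx": 0.41, "dy": -1, "dz": -0.06, "rx": 0, "ry": 0, "rz": -0.135}, {"dx": 0.41, "dy": -1, "dz": -0.06, "rx": 0, "ry": 0, "rz": -0.135}, {"dx": 0.41, "dy": -1, "dz": -0.06, "rx": 0, "ry": 0, "rz": -0.135}, {"dx": 0.41, "dy": -1, "dz": -0.06, "rx": 0, "ry": 0, "rz": -0.135}, {"dx": 0.41, "dy": -1, "dz": -0.06, "rx": 0, "ry": 0, "rz": -0.135}, {"dx": 0.41, "dy": -1, "dz": -0.06, "rx": 0, "ry": 0, "rz": -0.135}, {"dx": 0.41, "dy": -1, "dz": -0.06, "rx": 0, "ry": 0, "rz": -0.135}, {"dx": 0.41, "dy": -1, "dz": -0.06, "rx": 0, "ry": 0, "rz": -0.135}, {"dx": 0.41, "dy": -1, "dz": -0.06, "rx": 0, "ry": 0, "rz": -0.135}]' --claw 100

```text
t: 2.6
tcp_pos: [0.462, 0.0689, 0.201]
tool_rot: [0.796, 0.606, -0.0, -0.0]
force: [-0.3, 0.6, -0.9]
finger_gap: 1.001
gripper_force: 0.0
```

Call:
move_arm --targets '[{"dx": 0.005, "dy": -0.14, "dz": -0.5, "rx": 0, "ry": 0, "rz": 0}, {"dx": 0.005, "dy": -0.14, "dz": -0.5, "rx": 0, "ry": 0, "rz": 0}, {"dx": 0.005, "dy": -0.14, "dz": -0.5, "rx": 0, "ry": 0, "rz": 0}, {"dx": 0.005, "dy": -0.13, "dz": -0.5, "rx": 0, "ry": 0, "rz": 0}, {"dx": 0, "dy": 0, "dz": -0.5, "rx": 0, "ry": 0, "rz": 0}, {"dx": 0, "dy": 0, "dz": -0.5, "rx": 0, "ry": 0, "rz": 0}, {"dx": 0, "dy": 0, "dz": -0.5, "rx": 0, "ry": 0, "rz": 0}, {"dx": 0, "dy": 0, "dz": -0.48, "rx": 0, "ry": 0, "rz": 0}, {"dx": 0, "dy": 0, "dz": 0, "rx": 0, "ry": 0, "rz": 0}, {"dx": 0, "dy": 0, "dz": 0, "rx": 0, "ry": 0, "rz": 0}]' --claw 100

```text
t: 3.85
tcp_pos: [0.4627, 0.0559, 0.1019]
tool_rot: [0.795, 0.607, 0.0, 0.0]
force: [1.2, -0.4, 0.1]
finger_gap: 1.001
gripper_force: 0.0
```

```bash
python3 - <<'E'
from h import *
import cv2
t=cams.snapshot("top")[:,:,::-1];s=cams.snapshot("scene")[:,:,::-1]
f=lambda im,x,y,w,h,k:cv2.resize(im[y:y+h,x:x+w],None,fx=k,fy=k,interpolation=cv2.INTER_CUBIC)
cv2.imwrite("pics/c2.png",np.hstack([f(t,200,200,100,110,4),f(s,190,150,100,110,4)]))
E
```

```text
(no output)
```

View pics/c2.png

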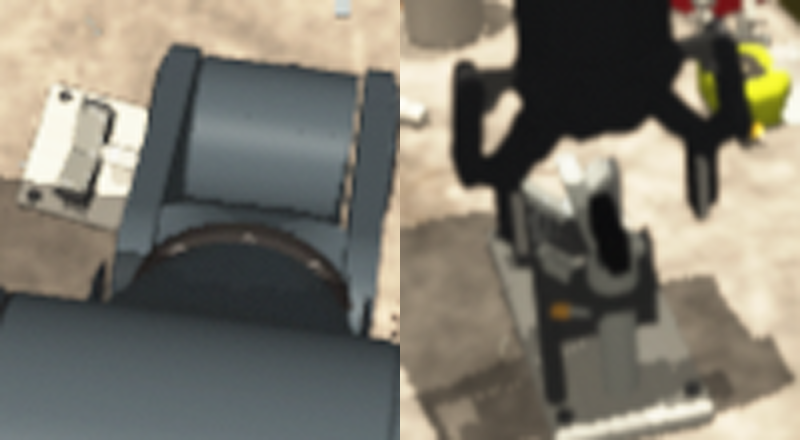

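In the scene crop the open fingers, at (510,225) and (705,200), straddle the black bar at (608,232) about evenly. I'll close on it.

Call:
move_arm --targets '[{"dx": 0, "dy": 0, "dz": 0, "rx": 0, "ry": 0, "rz": 0}, {"dx": 0, "dy": 0, "dz": 0, "rx": 0, "ry": 0, "rz": 0}, {"dx": 0, "dy": 0, "dz": 0, "rx": 0, "ry": 0, "rz": 0}, {"dx": 0, "dy": 0, "dz": 0, "rx": 0, "ry": 0, "rz": 0}, {"dx": 0, "dy": 0, "dz": 0, "rx": 0, "ry": 0, "rz": 0}, {"dx": 0, "dy": 0, "dz": 0, "rx": 0, "ry": 0, "rz": 0}, {"dx": 0, "dy": 0, "dz": 0, "rx": 0, "ry": 0, "rz": 0}, {"dx": 0, "dy": 0, "dz": 0, "rx": 0, "ry": 0, "rz": 0}, {"dx": 0, "dy": 0, "dz": 0, "rx": 0, "ry": 0, "rz": 0}, {"dx": 0, "dy": 0, "dz": 0, "rx": 0, "ry": 0, "rz": 0}]' --claw 0 --newtons 50

```text
t: 5.2
tcp_pos: [0.462, 0.0561, 0.1021]
tool_rot: [0.795, 0.607, -0.0, -0.0]
force: [-2.2, 0.7, 6.0]
finger_gap: 0.137
gripper_force: 59.7
```

Call:
move_arm --targets '[{"dx": 0, "dy": 0, "dz": 0, "rx": 0, "ry": 0, "rz": -0.24}, {"dx": 0, "dy": 0, "dz": 0, "rx": 0, "ry": 0, "rz": -0.24}, {"dx": 0, "dy": 0, "dz": 0, "rx": 0, "ry": 0, "rz": -0.24}, {"dx": 0, "dy": 0, "dz": 0, "rx": 0, "ry": 0, "rz": -0.24}, {"dx": 0, "dy": 0, "dz": 0, "rx": 0, "ry": 0, "rz": -0.24}, {"dx": 0, "dy": 0, "dz": 0, "rx": 0, "ry": 0, "rz": -0.24}, {"dx": 0, "dy": 0, "dz": 0, "rx": 0, "ry": 0, "rz": -0.24}, {"dx": 0, "dy": 0, "dz": 0, "rx": 0, "ry": 0, "rz": -0.24}, {"dx": 0, "dy": 0, "dz": 0, "rx": 0, "ry": 0, "rz": -0.24}, {"dx": 0, "dy": 0, "dz": 0, "rx": 0, "ry": 0, "rz": -0.24}]'

```text
t: 6.45
tcp_pos: [0.4617, 0.0565, 0.1021]
tool_rot: [1.0, 0.021, -0.001, -0.0]
force: [-2.0, 1.4, 5.6]
finger_gap: 0.141
gripper_force: 59.8
```

```bash
python3 - <<'E'
from h import *
s=sensors.sense();print(s["t"],s["tcp_pos"],s["tool_rot"],s["force"],s["ft_torque"],s["finger_gap"],s["q"])
E
```

```text
6.45 [0.46169724 0.05646009 0.1020798 ] [ 9.99769041e-01  2.14780807e-02 -6.31727481e-04 -3.96701571e-04] [-2.0377129   1.36093784  5.60430857] [ 0.30404484  0.2986489  -0.09379015] 0.1413896909730134 [-1.19679961e-01  5.40495776e-01  1.94247715e+00  9.91275966e-04
  6.59982475e-01  1.40737336e+00]
```

Call:
move_arm --targets '[{"dx": 0, "dy": 0, "dz": 0, "rx": 0, "ry": 0, "rz": 0}, {"dx": 0, "dy": 0, "dz": 0, "rx": 0, "ry": 0, "rz": 0}, {"dx": 0, "dy": 0, "dz": 0, "rx": 0, "ry": 0, "rz": 0}, {"dx": 0, "dy": 0, "dz": 0, "rx": 0, "ry": 0, "rz": 0}, {"dx": 0, "dy": 0, "dz": 0, "rx": 0, "ry": 0, "rz": 0}, {"dx": 0, "dy": 0, "dz": 0.7, "rx": 0, "ry": 0, "rz": 0}, {"dx": 0, "dy": 0, "dz": 0.8, "rx": 0, "ry": 0, "rz": 0}, {"dx": 0, "dy": 0, "dz": 0.8, "rx": 0, "ry": 0, "rz": 0}, {"dx": 0, "dy": 0, "dz": 0.8, "rx": 0, "ry": 0, "rz": 0}, {"dx": 0, "dy": 0, "dz": 0.8, "rx": 0, "ry": 0, "rz": 0}]' --claw 100

```text
t: 7.7
tcp_pos: [0.4623, 0.056, 0.1999]
tool_rot: [1.0, 0.024, -0.0, -0.0]
force: [0.5, 0.8, 0.4]
finger_gap: 1.0
gripper_force: 0.0
```

Call:
move_arm --targets '[{"dx": 0.39, "dy": -1, "dz": 0, "rx": 0, "ry": 0, "rz": 0.303}, {"dx": 0.39, "dy": -1, "dz": 0, "rx": 0, "ry": 0, "rz": 0.303}, {"dx": 0.39, "dy": -1, "dz": 0, "rx": 0, "ry": 0, "rz": 0.303}, {"dx": 0.39, "dy": -1, "dz": 0, "rx": 0, "ry": 0, "rz": 0.303}, {"dx": 0.39, "dy": -1, "dz": 0, "rx": 0, "ry": 0, "rz": 0.303}, {"dx": 0.39, "dy": -1, "dz": 0, "rx": 0, "ry": 0, "rz": 0.303}, {"dx": 0.39, "dy": -1, "dz": 0, "rx": 0, "ry": 0, "rz": 0.303}, {"dx": 0.39, "dy": -1, "dz": 0, "rx": 0, "ry": 0, "rz": 0.303}, {"dx": 0.39, "dy": -1, "dz": 0, "rx": 0, "ry": 0, "rz": 0.303}, {"dx": 0.39, "dy": -1, "dz": 0, "rx": 0, "ry": 0, "rz": 0.303}]'

```text
t: 8.95
tcp_pos: [0.56, -0.1948, 0.1991]
tool_rot: [0.682, 0.731, -0.0, -0.0]
force: [0.1, 0.6, 0.6]
finger_gap: 0.999
gripper_force: 0.0
```

```bash
python3 - <<'E'
from h import *
import cv2
t=cams.snapshot("top")[:,:,::-1];s=cams.snapshot("scene")[:,:,::-1]
cv2.imwrite("pics/t3full.png",t);cv2.imwrite("pics/s3full.png",s)
f=lambda im,x,y,w,h,k:cv2.resize(im[y:y+h,x:x+w],None,fx=k,fy=k,interpolation=cv2.INTER_CUBIC)
cv2.imwrite("pics/c3.png",np.hstack([f(t,198,210,100,140,4),f(s,280,230,100,140,4)]))
E
```

```text
(no output)
```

View pics/c3.png

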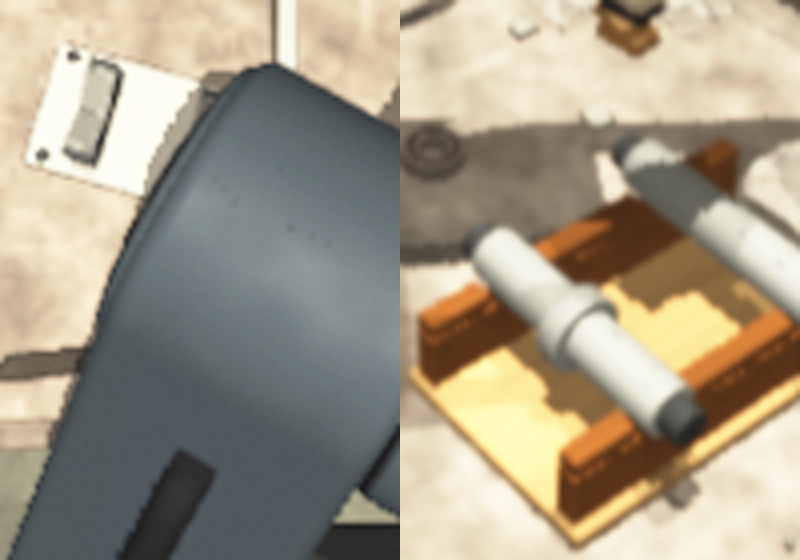

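The keeper arm now stands out to the side at crop (285,30), clear of the vees, and the rack is undisturbed. I'll overlay a wireframe on the first pictures to refine the fixture and spindle positions along the axis.

```bash
python3 - <<'E'
from h import *
import cv2
t=cv2.imread("pics/top0.png");s=cv2.imread("pics/scene0.png");t3=cv2.imread("pics/s3full.png")
def panel(im,n,x,y,w,h,k,segs):
    o=cv2.resize(im[y:y+h,x:x+w],None,fx=k,fy=k,interpolation=cv2.INTER_CUBIC)
    for col,P in segs:
        q=np.array([[((a+.5-x)*k-.5),((b+.5-y)*k-.5)] for a,b in(proj(n,p) for p in P)])
        cv2.polylines(o,[q.round().astype(np.int32)],False,col,1)
    return o
yv=np.array([.2647,.9643]);xv=np.array([.9643,-.2647]);F=np.array([.4818,.1235])+.023*yv
def rect(x0,x1,y0,y1,z,col):
    c=[(x0,y0),(x1,y0),(x1,y1),(x0,y1),(x0,y0)];return col,[[*(F+a*xv+b*yv),z] for a,b in c]
fs=[rect(-.033,.033,c-.01,c+.01,.068,(0,0,255)) for c in(-.038,.038)]+[rect(-.0065,.0065,-.118,-.072,.124,(0,255,0)),rect(-.043,.043,-.126,.08,.012,(255,0,0))]
S=np.array([.5602,-.212]);a=np.radians(93.5);sv=np.array([np.cos(a),np.sin(a)]);sx=np.array([sv[1],-sv[0]])
def circ(d,r,col):return col,[[*(S+d*sv+r*np.cos(g)*sx),.053+r*np.sin(g)] for g in np.linspace(0,6.2832,25)]
sp=[circ(-.058,.013,(0,0,255)),circ(.058,.013,(0,0,255)),circ(-.07,.008,(0,255,0)),circ(.07,.008,(0,255,0))]
A=panel(t,"top",200,216,90,60,5,fs);B=panel(s,"scene",325,255,70,60,5,sp)
C=panel(s,"scene",205,180,90,60,5,fs);D=panel(t,"top",338,198,70,60,5,sp)
cv2.imwrite("pics/c4.png",np.vstack([np.hstack([A,B]),np.hstack([C,D])]))
E
```

```text
(no output)
```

View pics/c4.png

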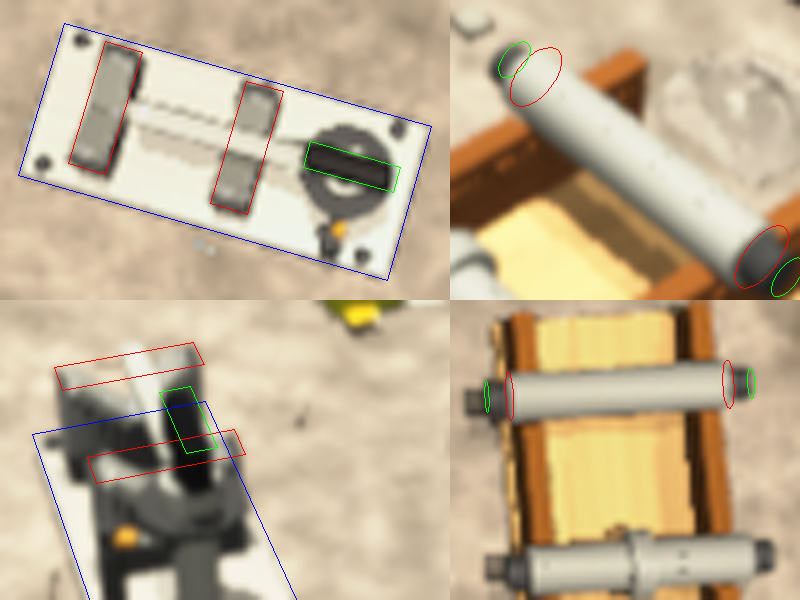

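The wireframe matches the fixture in both views, and the spindle sits about 2–3 mm further towards +y than drawn. I'll descend onto the spindle at (0.560, -0.210).

Call:
move_arm --targets '[{"dx": 0, "dy": -0.2, "dz": -0.73, "rx": 0, "ry": 0, "rz": 0}, {"dx": 0, "dy": -0.2, "dz": -0.73, "rx": 0, "ry": 0, "rz": 0}, {"dx": 0, "dy": -0.2, "dz": -0.73, "rx": 0, "ry": 0, "rz": 0}, {"dx": 0, "dy": 0, "dz": -0.73, "rx": 0, "ry": 0, "rz": 0}, {"dx": 0, "dy": 0, "dz": -0.73, "rx": 0, "ry": 0, "rz": 0}, {"dx": 0, "dy": 0, "dz": -0.73, "rx": 0, "ry": 0, "rz": 0}, {"dx": 0, "dy": 0, "dz": -0.73, "rx": 0, "ry": 0, "rz": 0}, {"dx": 0, "dy": 0, "dz": -0.73, "rx": 0, "ry": 0, "rz": 0}, {"dx": 0, "dy": 0, "dz": -0.73, "rx": 0, "ry": 0, "rz": 0}, {"dx": 0, "dy": 0, "dz": 0, "rx": 0, "ry": 0, "rz": 0}]'

```text
t: 10.3
tcp_pos: [0.5589, -0.2084, 0.0332]
tool_rot: [0.684, 0.729, -0.0, -0.002]
force: [-0.0, -0.3, 0.2]
finger_gap: 0.995
gripper_force: 0.0
```

Call:
move_arm --targets '[{"dx": 0, "dy": 0, "dz": 0, "rx": 0, "ry": 0, "rz": 0}, {"dx": 0, "dy": 0, "dz": 0, "rx": 0, "ry": 0, "rz": 0}, {"dx": 0, "dy": 0, "dz": 0, "rx": 0, "ry": 0, "rz": 0}, {"dx": 0, "dy": 0, "dz": 0, "rx": 0, "ry": 0, "rz": 0}, {"dx": 0, "dy": 0, "dz": 0, "rx": 0, "ry": 0, "rz": 0}, {"dx": 0, "dy": 0, "dz": 0, "rx": 0, "ry": 0, "rz": 0}, {"dx": 0, "dy": 0, "dz": 0, "rx": 0, "ry": 0, "rz": 0}, {"dx": 0, "dy": 0, "dz": 0, "rx": 0, "ry": 0, "rz": 0}, {"dx": 0, "dy": 0, "dz": 0, "rx": 0, "ry": 0, "rz": 0}, {"dx": 0, "dy": 0, "dz": 0, "rx": 0, "ry": 0, "rz": 0}]' --claw 0 --newtons 60

```text
t: 11.55
tcp_pos: [0.559, -0.2093, 0.036]
tool_rot: [0.684, 0.729, -0.001, -0.001]
force: [-2.9, -1.4, 4.9]
finger_gap: 0.282
gripper_force: 58.5
```

Call:
move_arm --targets '[{"dx": 0, "dy": 0, "dz": 0.5, "rx": 0, "ry": 0, "rz": 0}, {"dx": 0, "dy": 0, "dz": 0.8, "rx": 0, "ry": 0, "rz": 0}, {"dx": 0, "dy": 0, "dz": 0.9, "rx": 0, "ry": 0, "rz": 0}, {"dx": 0, "dy": 0, "dz": 0.9, "rx": 0, "ry": 0, "rz": 0}, {"dx": 0, "dy": 0, "dz": 0.9, "rx": 0, "ry": 0, "rz": 0}, {"dx": -0.1, "dy": 0.5, "dz": 0.9, "rx": 0, "ry": 0, "rz": -0.04}, {"dx": -0.2, "dy": 0.9, "dz": 0.8, "rx": 0, "ry": 0, "rz": -0.04}, {"dx": -0.2, "dy": 0.9, "dz": 0.3, "rx": 0, "ry": 0, "rz": -0.04}, {"dx": -0.2, "dy": 0.9, "dz": 0, "rx": 0, "ry": 0, "rz": -0.04}, {"dx": -0.2, "dy": 0.9, "dz": 0, "rx": 0, "ry": 0, "rz": -0.04}]'

```text
t: 12.8
tcp_pos: [0.5377, -0.1057, 0.186]
tool_rot: [0.722, 0.692, 0.001, 0.001]
force: [-0.1, -0.2, -1.2]
finger_gap: 0.283
gripper_force: 59.0
```

Call:
move_arm --targets '[{"dx": -0.2, "dy": 1, "dz": 0, "rx": 0, "ry": 0, "rz": -0.043}, {"dx": -0.2, "dy": 1, "dz": 0, "rx": 0, "ry": 0, "rz": -0.043}, {"dx": -0.2, "dy": 1, "dz": 0, "rx": 0, "ry": 0, "rz": -0.043}, {"dx": -0.2, "dy": 1, "dz": 0, "rx": 0, "ry": 0, "rz": -0.043}, {"dx": -0.2, "dy": 1, "dz": 0, "rx": 0, "ry": 0, "rz": -0.043}, {"dx": -0.2, "dy": 1, "dz": 0, "rx": 0, "ry": 0, "rz": -0.043}, {"dx": -0.2, "dy": 1, "dz": 0, "rx": 0, "ry": 0, "rz": -0.043}, {"dx": -0.2, "dy": 1, "dz": 0, "rx": 0, "ry": 0, "rz": -0.043}, {"dx": -0.2, "dy": 1, "dz": 0, "rx": 0, "ry": 0, "rz": -0.043}, {"dx": -0.15, "dy": 1, "dz": 0, "rx": 0, "ry": 0, "rz": -0.043}]'

```text
t: 14.05
tcp_pos: [0.4887, 0.1446, 0.1858]
tool_rot: [0.795, 0.606, 0.001, 0.0]
force: [-0.2, 0.2, -1.3]
finger_gap: 0.281
gripper_force: 59.0
```

```bash
cat > look.py <<'E'
from h import *
import cv2,sys
def look(name,segs,ts=(225,175,100,150),ss=(195,110,100,150),k=4):
    s=cams.snapshot("scene")[:,:,::-1];t=cams.snapshot("top")[:,:,::-1];o=[]
    for im,n,(x,y,w,h) in((t,"top",ts),(s,"scene",ss)):
        c=cv2.resize(im[y:y+h,x:x+w],None,fx=k,fy=k,interpolation=cv2.INTER_CUBIC)
        for col,P in segs:
            q=np.array([[((a+.5-x)*k-.5),((b+.5-y)*k-.5)] for a,b in(proj(n,p) for p in P)])
            cv2.polylines(c,[q.round().astype(np.int32)],False,col,1)
        o.append(c)
    cv2.imwrite(name,np.hstack(o))
def rings(S,yaw,z):
    a=np.radians(yaw);v=np.array([np.cos(a),np.sin(a)]);x=np.array([v[1],-v[0]])
    return [(c,[[*(S+d*v+r*np.cos(g)*x),z+r*np.sin(g)] for g in np.linspace(0,6.2832,25)]) for d,r,c in((-.058,.013,(0,0,255)),(.058,.013,(0,0,255)),(-.07,.008,(0,255,0)),(.07,.008,(0,255,0)))]
E
python3 - <<'E'
from look import *
s=sensors.sense();p=s["tcp_pos"];a,b=s["tool_rot"][:2];yaw=np.degrees(np.arctan2(2*b*b-1,2*a*b))+90
print(p,yaw,s["force"],s["ft_torque"],s["q"])
look("pics/c5.png",rings(p[:2],yaw,p[2]+.019))
E
```

```text
[0.48870839 0.14456651 0.18578042] 74.66711685517095 [-0.15475196  0.15891702 -1.33966337] [-0.01202266 -0.04043066 -0.00024221] [6.77840205e-02 4.37892184e-01 1.76804267e+00 5.58545593e-04
 9.34217810e-01 3.35061064e-01]
```

View pics/c5.png

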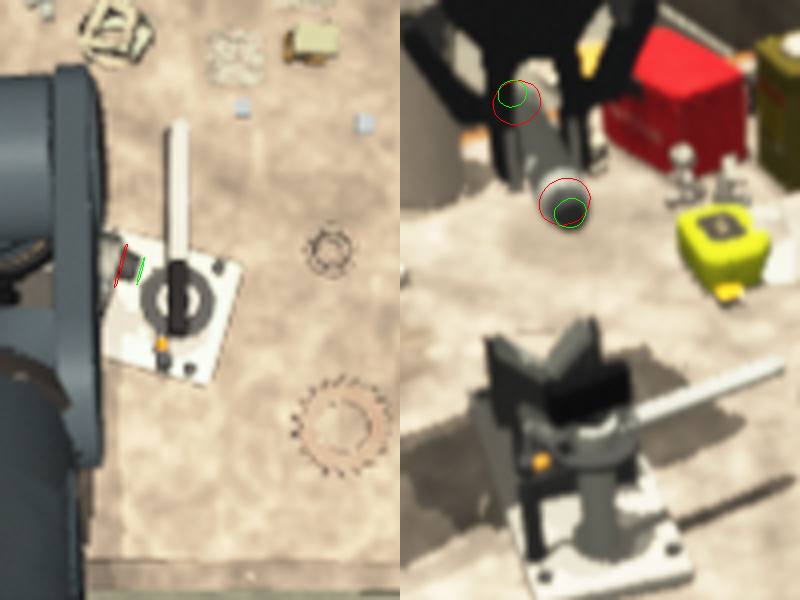

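The spindle is held squarely. Its end lies about 2 mm further towards +y along the axis than drawn (top: stub end at 137 against 140 predicted), and the keeper arm is fully turned to its stop. I'll correct for this and descend to about 10 mm above the seat.

Call:
move_arm --targets '[{"dx": -0.025, "dy": -0.015, "dz": -0.65, "rx": 0, "ry": 0, "rz": 0}, {"dx": -0.025, "dy": -0.01, "dz": -0.65, "rx": 0, "ry": 0, "rz": 0}, {"dx": 0, "dy": 0, "dz": -0.65, "rx": 0, "ry": 0, "rz": 0}, {"dx": 0, "dy": 0, "dz": -0.65, "rx": 0, "ry": 0, "rz": 0}, {"dx": 0, "dy": 0, "dz": -0.65, "rx": 0, "ry": 0, "rz": 0}, {"dx": 0, "dy": 0, "dz": -0.65, "rx": 0, "ry": 0, "rz": 0}, {"dx": 0, "dy": 0, "dz": -0.65, "rx": 0, "ry": 0, "rz": 0}, {"dx": 0, "dy": 0, "dz": -0.65, "rx": 0, "ry": 0, "rz": 0}, {"dx": 0, "dy": 0, "dz": 0, "rx": 0, "ry": 0, "rz": 0}, {"dx": 0, "dy": 0, "dz": 0, "rx": 0, "ry": 0, "rz": 0}]'

```text
t: 15.4
tcp_pos: [0.4874, 0.1428, 0.0561]
tool_rot: [0.795, 0.607, 0.0, -0.0]
force: [-1.5, 2.4, 5.3]
finger_gap: 0.283
gripper_force: 64.1
```

```bash
python3 - <<'E'
from look import *
s=sensors.sense();p=s["tcp_pos"];a,b=s["tool_rot"][:2];yaw=np.degrees(np.arctan2(2*b*b-1,2*a*b))+90
print(p,yaw,s["force"],s["ft_torque"])
look("pics/c6.png",[],(195,205,100,85),(195,160,100,85),4)
E
```

```text
[0.48744169 0.14280058 0.05613822] 74.74548615437772 [-1.50814007  2.37903763  5.30255355] [0.22103033 0.42241901 0.14282632]
```

View pics/c6.png

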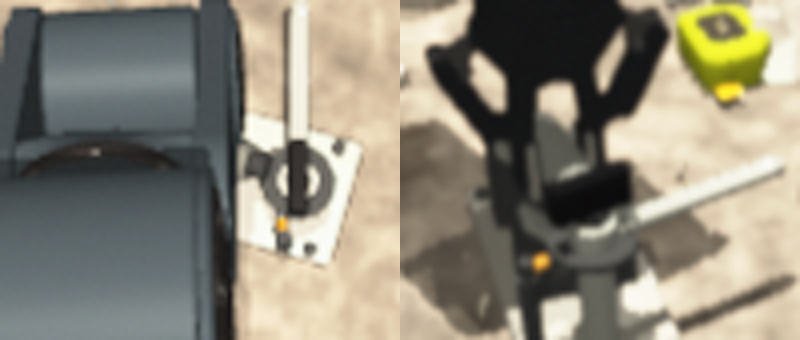

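There is already about 5 N upward here, and the stub, at top-crop (258,162), sits right at the disc edge. It may be touching the keeper disc, so I'll check the geometry with a projection before going on.

```bash
python3 - <<'E'
from look import *
p=sensors.sense()["tcp_pos"];yv=np.array([np.cos(np.radians(74.7)),np.sin(np.radians(74.7))])
F=np.array([.4818,.1235])+.023*yv
for c in (0.0,.002,.004):
    print(c,"spindle y in fixture",(p[:2]+c*yv-F)@yv, "lat",(p[:2]-F)@[yv[1],-yv[0]])
K=F-.095*yv
disc=[((0,0,255),[[*(K+.024*np.array([np.cos(g),np.sin(g)])),z] for g in np.linspace(0,6.2832,40)]) for z in(.083,)]
bar=[((255,255,0),[[*K,.124],[*(K+[.118,0]),.09]])]
look("pics/c7.png",rings(p[:2]+.002*yv,74.7,p[2]+.017)+disc,(225,228,60,45),(225,185,40,45),8)
E
```

```text
0.0 spindle y in fixture -0.002889827715589686 lat 0.0003236988654450832
0.002 spindle y in fixture -0.0008898277155896856 lat 0.0003236988654450832
0.004 spindle y in fixture 0.0011101722844103293 lat 0.0003236988654450832
```

View pics/c7.png

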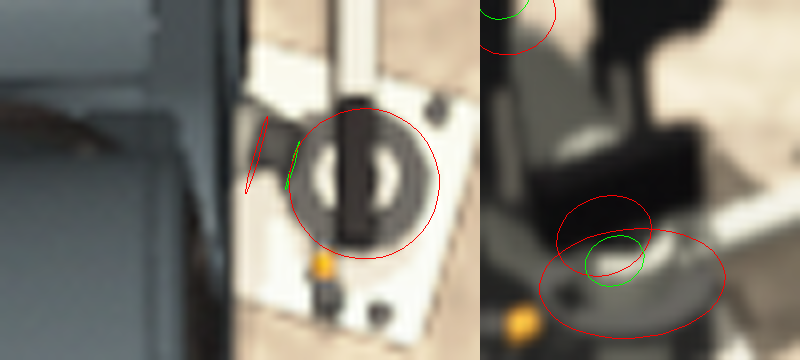

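The close-up shows two things. The real disc is centred at (355,178), not (365,183), so the fixture lies about 2.5 mm further along +y than I assumed. The stub has also caught on the disc edge and tipped the spindle's near end up. I'll lift, shift about 11 mm along the vees away from the keeper, and re-enter with clearance so the vees level the spindle.

Call:
move_arm --targets '[{"dx": 0, "dy": 0, "dz": 0.5, "rx": 0, "ry": 0, "rz": 0}, {"dx": 0, "dy": 0, "dz": 0.5, "rx": 0, "ry": 0, "rz": 0}, {"dx": 0, "dy": 0, "dz": 0.5, "rx": 0, "ry": 0, "rz": 0}, {"dx": 0.04, "dy": 0.15, "dz": 0.2, "rx": 0, "ry": 0, "rz": 0}, {"dx": 0.04, "dy": 0.15, "dz": 0, "rx": 0, "ry": 0, "rz": 0}, {"dx": 0.04, "dy": 0.15, "dz": 0, "rx": 0, "ry": 0, "rz": 0}, {"dx": 0, "dy": 0, "dz": -0.5, "rx": 0, "ry": 0, "rz": 0}, {"dx": 0, "dy": 0, "dz": -0.5, "rx": 0, "ry": 0, "rz": 0}, {"dx": 0, "dy": 0, "dz": -0.4, "rx": 0, "ry": 0, "rz": 0}, {"dx": 0, "dy": 0, "dz": 0, "rx": 0, "ry": 0, "rz": 0}]'

```text
t: 16.85
tcp_pos: [0.4895, 0.1539, 0.0612]
tool_rot: [0.795, 0.607, -0.001, -0.001]
force: [0.6, 0.3, -1.9]
finger_gap: 0.287
gripper_force: 63.1
```

```bash
cat > st.py <<'E'
from h import *
s=sensors.sense();print(s["t"],s["tcp_pos"].round(4),"F",s["force"].round(2),"T",s["ft_torque"].round(3),s["finger_gap"])
E
python3 st.py; python3 -c "
from look import *
look('pics/c8.png',[],(195,205,100,85),(205,160,80,85),5)"
```

```text
16.85 [0.4895 0.1539 0.0612] F [ 0.56  0.34 -1.93] T [-0.033 -0.024  0.009] 0.28708451806239266
```

Call:
move_arm --targets '[{"dx": 0, "dy": 0, "dz": -0.05, "rx": 0, "ry": 0, "rz": 0}, {"dx": 0, "dy": 0, "dz": -0.05, "rx": 0, "ry": 0, "rz": 0}, {"dx": 0, "dy": 0, "dz": -0.05, "rx": 0, "ry": 0, "rz": 0}, {"dx": 0, "dy": 0, "dz": -0.05, "rx": 0, "ry": 0, "rz": 0}, {"dx": 0, "dy": 0, "dz": -0.05, "rx": 0, "ry": 0, "rz": 0}, {"dx": 0, "dy": 0, "dz": -0.05, "rx": 0, "ry": 0, "rz": 0}, {"dx": 0, "dy": 0, "dz": -0.05, "rx": 0, "ry": 0, "rz": 0}, {"dx": 0, "dy": 0, "dz": 0, "rx": 0, "ry": 0, "rz": 0}, {"dx": 0, "dy": 0, "dz": 0, "rx": 0, "ry": 0, "rz": 0}, {"dx": 0, "dy": 0, "dz": 0, "rx": 0, "ry": 0, "rz": 0}]'

```text
t: 18.2
tcp_pos: [0.4905, 0.1541, 0.0539]
tool_rot: [0.795, 0.607, 0.0, 0.0]
force: [0.4, -0.0, -1.3]
finger_gap: 0.282
gripper_force: 63.1
```

```bash
python3 st.py
```

```text
18.2 [0.4905 0.1541 0.0539] F [ 0.42 -0.03 -1.32] T [0.025 0.016 0.034] 0.28216880796344
```

Call:
move_arm --targets '[{"dx": 0, "dy": 0, "dz": -0.04, "rx": 0, "ry": 0, "rz": 0}, {"dx": 0, "dy": 0, "dz": -0.04, "rx": 0, "ry": 0, "rz": 0}, {"dx": 0, "dy": 0, "dz": -0.04, "rx": 0, "ry": 0, "rz": 0}, {"dx": 0, "dy": 0, "dz": -0.04, "rx": 0, "ry": 0, "rz": 0}, {"dx": 0, "dy": 0, "dz": -0.04, "rx": 0, "ry": 0, "rz": 0}, {"dx": 0, "dy": 0, "dz": 0, "rx": 0, "ry": 0, "rz": 0}, {"dx": 0, "dy": 0, "dz": 0, "rx": 0, "ry": 0, "rz": 0}, {"dx": 0, "dy": 0, "dz": 0, "rx": 0, "ry": 0, "rz": 0}, {"dx": 0, "dy": 0, "dz": 0, "rx": 0, "ry": 0, "rz": 0}, {"dx": 0, "dy": 0, "dz": 0, "rx": 0, "ry": 0, "rz": 0}]'

```text
t: 19.45
tcp_pos: [0.4901, 0.1538, 0.0501]
tool_rot: [0.795, 0.607, -0.0, 0.0]
force: [-2.9, -2.7, 11.7]
finger_gap: 0.282
gripper_force: 64.4
```

```bash
python3 st.py
```

```text
19.45 [0.4901 0.1538 0.0501] F [-2.88 -2.68 11.74] T [0.133 0.385 0.121] 0.2823362584354694
```

View pics/c8.png

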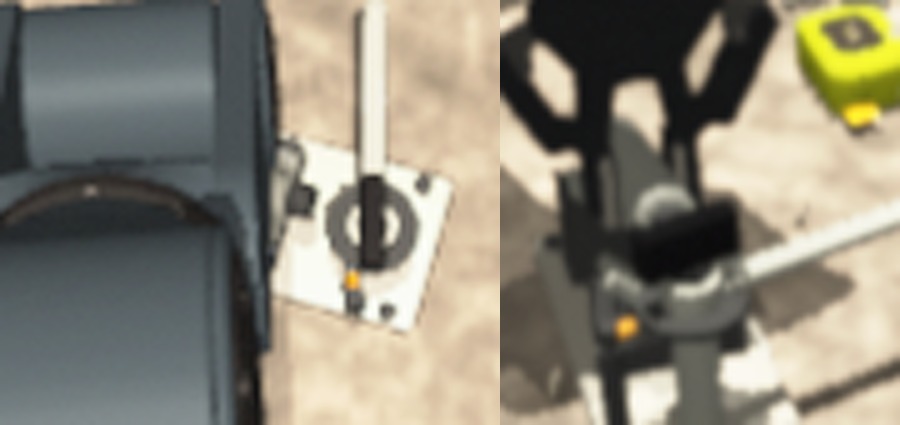

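The contact is at the far block, about 50 mm towards +y, so the near end is still tipped up (barrel rim at (665,205) in the scene crop), and the stub now clears the disc. I'll ease the grip to 20 N so the vees can level the spindle as I push.

Call:
move_arm --targets '[{"dx": 0, "dy": 0, "dz": 0, "rx": 0, "ry": 0, "rz": 0}, {"dx": 0, "dy": 0, "dz": 0, "rx": 0, "ry": 0, "rz": 0}, {"dx": 0, "dy": 0, "dz": -0.03, "rx": 0, "ry": 0, "rz": 0}, {"dx": 0, "dy": 0, "dz": -0.03, "rx": 0, "ry": 0, "rz": 0}, {"dx": 0, "dy": 0, "dz": -0.03, "rx": 0, "ry": 0, "rz": 0}, {"dx": 0, "dy": 0, "dz": -0.03, "rx": 0, "ry": 0, "rz": 0}, {"dx": 0, "dy": 0, "dz": -0.03, "rx": 0, "ry": 0, "rz": 0}, {"dx": 0, "dy": 0, "dz": -0.03, "rx": 0, "ry": 0, "rz": 0}, {"dx": 0, "dy": 0, "dz": 0, "rx": 0, "ry": 0, "rz": 0}, {"dx": 0, "dy": 0, "dz": 0, "rx": 0, "ry": 0, "rz": 0}]' --claw 0 --newtons 20

```text
t: 20.7
tcp_pos: [0.4894, 0.1531, 0.0457]
tool_rot: [0.795, 0.607, -0.001, 0.0]
force: [-5.4, -5.2, 14.8]
finger_gap: 0.291
gripper_force: 64.6
```

```bash
cat >> st.py <<'E'
c,sn=np.cos(np.radians(74.7)),np.sin(np.radians(74.7));yv=np.array([c,sn]);xv=np.array([sn,-c])
f=s["force"];T=s["ft_torque"];Fo=np.array([.4818,.1235])+.0255*yv
fx,fy=f[:2]@xv,f[:2]@yv
print("lat",round(fx,2),"along",round(fy,2),"Fz",round(f[2],2),"Mx@tcp",round(T[:2]@xv-.2*fy,3),"My",round(T[:2]@yv+.2*fx,3),"spindle y",((s["tcp_pos"][:2]-Fo)@yv+.002).round(4),"lat",((s["tcp_pos"][:2]-Fo)@xv).round(4))
E
python3 st.py
```

```text
20.7 [0.4894 0.1531 0.0457] F [-5.38 -5.16 14.79] T [-0.241  0.559  0.184] 0.2912506792219542
lat -3.83 along -6.39 Fz 14.79 Mx@tcp 0.899 My -0.29 spindle y 0.0071 lat -0.0005
```

The grip reading didn't fall. I'll open briefly so the spindle settles level in the vees, then regrip.

Call:
move_arm --targets '[{"dx": 0, "dy": 0, "dz": 0, "rx": 0, "ry": 0, "rz": 0}, {"dx": 0, "dy": 0, "dz": 0, "rx": 0, "ry": 0, "rz": 0}, {"dx": 0, "dy": 0, "dz": 0, "rx": 0, "ry": 0, "rz": 0}, {"dx": 0, "dy": 0, "dz": 0, "rx": 0, "ry": 0, "rz": 0}, {"dx": 0, "dy": 0, "dz": 0, "rx": 0, "ry": 0, "rz": 0}, {"dx": 0, "dy": 0, "dz": 0, "rx": 0, "ry": 0, "rz": 0}, {"dx": 0, "dy": 0, "dz": 0, "rx": 0, "ry": 0, "rz": 0}, {"dx": 0, "dy": 0, "dz": 0, "rx": 0, "ry": 0, "rz": 0}, {"dx": 0, "dy": 0, "dz": 0, "rx": 0, "ry": 0, "rz": 0}, {"dx": 0, "dy": 0, "dz": 0, "rx": 0, "ry": 0, "rz": 0}]' --claw 45 --newtons 20

```text
t: 21.95
tcp_pos: [0.4905, 0.1541, 0.0443]
tool_rot: [0.795, 0.607, 0.0, 0.0]
force: [0.1, 0.1, 0.8]
finger_gap: 0.449
gripper_force: 0.0
```

```bash
python3 st.py; python3 - <<'E'
from look import *
yv=np.array([np.cos(np.radians(74.7)),np.sin(np.radians(74.7))]);F=np.array([.4818,.1235])+.0255*yv
look("pics/c9.png",rings(F+.007*yv,74.7,.062),(225,220,80,60),(220,175,60,60),5)
E
```

```text
21.95 [0.4905 0.1541 0.0443] F [0.1  0.08 0.84] T [-0.002  0.004 -0.01 ] 0.44943184070748254
lat 0.08 along 0.1 Fz 0.84 Mx@tcp -0.024 My 0.019 spindle y 0.0083 lat 0.0003
```

View pics/c9.png

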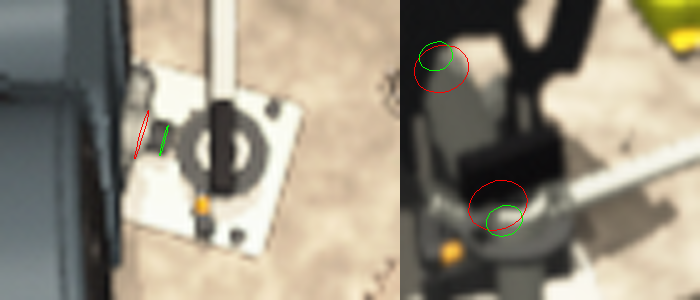

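In the top crop the stub end is at x≈172 against 165 predicted, so the spindle sits about +4 mm off centre along the axis, level and settled. That was one picture over the limit of ten, so I'll check the rest with numeric profiles only.

```bash
python3 - <<'E'
from look import *
t=cv2.cvtColor(np.ascontiguousarray(cams.snapshot("top")),cv2.COLOR_RGB2GRAY).astype(np.float32)
t0=cv2.cvtColor(cv2.imread("pics/top0.png"),cv2.COLOR_BGR2GRAY).astype(np.float32)
c,s=np.cos(np.radians(74.7)),np.sin(np.radians(74.7));yv=np.array([c,s]);xv=np.array([s,-c]);F=np.array([.4818,.1235])+.0255*yv
def prof(im,lat,z,ys):
    q=np.array([proj("top",[*(F+y/1e3*yv+lat*xv),z]) for y in ys],np.float32)
    return cv2.remap(im,q[:,:1],q[:,1:],cv2.INTER_LINEAR).ravel().astype(int).tolist()
ys=np.arange(-80,-38,2);print("stub");print([f"{y}:{g}" for y,g in zip(ys,prof(t,0,.062+.006,ys))])
for lat in(-.03,.03):
    for a,b in((-64,-18),(14,62)):
        ys=np.arange(a,b,2);print(lat,[f"{y}:{g}" for y,g in zip(ys,prof(t0,lat,.068,ys))])
E
```

```text
stub
['-80:153', '-78:107', '-76:106', '-74:107', '-72:112', '-70:121', '-68:111', '-66:103', '-64:99', '-62:100', '-60:99', '-58:96', '-56:124', '-54:184', '-52:208', '-50:207', '-48:201', '-46:201', '-44:202', '-42:163', '-40:103']
-0.03 ['-64:241', '-62:241', '-60:241', '-58:241', '-56:240', '-54:219', '-52:170', '-50:96', '-48:91', '-46:101', '-44:101', '-42:103', '-40:103', '-38:105', '-36:110', '-34:108', '-32:110', '-30:138', '-28:205', '-26:231', '-24:238', '-22:238', '-20:238']
-0.03 ['14:237', '16:238', '18:234', '20:216', '22:145', '24:93', '26:74', '28:89', '30:98', '32:100', '34:100', '36:100', '38:102', '40:106', '42:106', '44:107', '46:144', '48:193', '50:230', '52:236', '54:235', '56:231', '58:225', '60:224']
0.03 ['-64:238', '-62:238', '-60:238', '-58:237', '-56:237', '-54:237', '-52:215', '-50:180', '-48:137', '-46:109', '-44:104', '-42:106', '-40:112', '-38:119', '-36:114', '-34:105', '-32:100', '-30:120', '-28:176', '-26:222', '-24:235', '-22:235', '-20:235']
0.03 ['14:236', '16:236', '18:236', '20:225', '22:207', '24:161', '26:126', '28:110', '30:104', '32:107', '34:109', '36:115', '38:123', '40:116', '42:106', '44:108', '46:157', '48:206', '50:218', '52:186', '54:122', '56:97', '58:90', '60:96']
```

The block edges put the true vee centre within 1 mm of my model, and the barrel end puts the spindle about +3.4 mm along the axis. I'll regrip.

Call:
move_arm --targets '[{"dx": 0, "dy": 0, "dz": -0.03, "rx": 0, "ry": 0, "rz": 0}, {"dx": 0, "dy": 0, "dz": 0, "rx": 0, "ry": 0, "rz": 0}, {"dx": 0, "dy": 0, "dz": 0, "rx": 0, "ry": 0, "rz": 0}, {"dx": 0, "dy": 0, "dz": 0, "rx": 0, "ry": 0, "rz": 0}, {"dx": 0, "dy": 0, "dz": 0, "rx": 0, "ry": 0, "rz": 0}, {"dx": 0, "dy": 0, "dz": 0, "rx": 0, "ry": 0, "rz": 0}, {"dx": 0, "dy": 0, "dz": 0, "rx": 0, "ry": 0, "rz": 0}, {"dx": 0, "dy": 0, "dz": 0, "rx": 0, "ry": 0, "rz": 0}, {"dx": 0, "dy": 0, "dz": 0, "rx": 0, "ry": 0, "rz": 0}, {"dx": 0, "dy": 0, "dz": 0, "rx": 0, "ry": 0, "rz": 0}]' --claw 0 --newtons 60

```text
t: 23.35
tcp_pos: [0.4892, 0.1543, 0.044]
tool_rot: [0.795, 0.607, -0.001, -0.001]
force: [-2.9, 1.3, 5.7]
finger_gap: 0.283
gripper_force: 58.4
```

```bash
python3 st.py
```

```text
23.35 [0.4892 0.1543 0.044 ] F [-2.89  1.27  5.73] T [ 0.174  0.432 -0.044] 0.28299597504455537
lat -3.12 along 0.46 Fz 5.73 Mx@tcp -0.038 My -0.161 spindle y 0.0082 lat -0.001
```

Call:
move_arm --targets '[{"dx": 0, "dy": 0, "dz": 0.08, "rx": 0, "ry": 0, "rz": 0}, {"dx": -0.05, "dy": 0.014, "dz": 0, "rx": 0, "ry": 0, "rz": 0}, {"dx": -0.012, "dy": -0.044, "dz": 0, "rx": 0, "ry": 0, "rz": 0}, {"dx": -0.012, "dy": -0.044, "dz": 0, "rx": 0, "ry": 0, "rz": 0}, {"dx": -0.012, "dy": -0.044, "dz": 0, "rx": 0, "ry": 0, "rz": 0}, {"dx": 0, "dy": 0, "dz": 0, "rx": 0, "ry": 0, "rz": 0}, {"dx": 0, "dy": 0, "dz": -0.04, "rx": 0, "ry": 0, "rz": 0}, {"dx": 0, "dy": 0, "dz": -0.04, "rx": 0, "ry": 0, "rz": 0}, {"dx": 0, "dy": 0, "dz": 0, "rx": 0, "ry": 0, "rz": 0}, {"dx": 0, "dy": 0, "dz": 0, "rx": 0, "ry": 0, "rz": 0}]'

```text
t: 24.6
tcp_pos: [0.4884, 0.1511, 0.044]
tool_rot: [0.795, 0.607, 0.0, 0.0]
force: [-0.4, -0.1, 5.1]
finger_gap: 0.287
gripper_force: 59.3
```

```bash
python3 st.py; cat > pf.py <<'E'
from look import *
t=cv2.cvtColor(np.ascontiguousarray(cams.snapshot("top")),cv2.COLOR_RGB2GRAY).astype(np.float32)
c,s=np.cos(np.radians(74.7)),np.sin(np.radians(74.7));yv=np.array([c,s]);F=np.array([.4818,.1235])+.0255*yv
ys=np.arange(-80,-44,1.)
q=np.array([proj("top",[*(F+y/1e3*yv),.068]) for y in ys],np.float32)
print([f"{y:.0f}:{int(g)}" for y,g in zip(ys,cv2.remap(t,q[:,:1],q[:,1:],cv2.INTER_LINEAR).ravel())])
E
python3 pf.py
```

```text
24.6 [0.4884 0.1511 0.044 ] F [-0.45 -0.06  5.1 ] T [-0.096  0.186 -0.082] 0.286991612465237
lat -0.42 along -0.17 Fz 5.1 Mx@tcp -0.107 My 0.071 spindle y 0.0049 lat -0.001
['-80:153', '-79:123', '-78:107', '-77:107', '-76:106', '-75:107', '-74:107', '-73:107', '-72:97', '-71:89', '-70:86', '-69:91', '-68:94', '-67:97', '-66:100', '-65:103', '-64:99', '-63:96', '-62:96', '-61:98', '-60:101', '-59:130', '-58:172', '-57:214', '-56:216', '-55:219', '-54:218', '-53:211', '-52:204', '-51:203', '-50:204', '-49:204', '-48:189', '-47:172', '-46:152', '-45:123']
```

The barrel is now central to within 1 mm and the lateral force is about zero. Next I'll press down in small steps.

Call:
move_arm --targets '[{"dx": 0, "dy": 0, "dz": -0.02, "rx": 0, "ry": 0, "rz": 0}, {"dx": 0, "dy": 0, "dz": -0.02, "rx": 0, "ry": 0, "rz": 0}, {"dx": 0, "dy": 0, "dz": 0, "rx": 0, "ry": 0, "rz": 0}, {"dx": 0, "dy": 0, "dz": 0, "rx": 0, "ry": 0, "rz": 0}, {"dx": 0, "dy": 0, "dz": 0, "rx": 0, "ry": 0, "rz": 0}, {"dx": 0, "dy": 0, "dz": 0, "rx": 0, "ry": 0, "rz": 0}, {"dx": 0, "dy": 0, "dz": 0, "rx": 0, "ry": 0, "rz": 0}, {"dx": 0, "dy": 0, "dz": 0, "rx": 0, "ry": 0, "rz": 0}, {"dx": 0, "dy": 0, "dz": 0, "rx": 0, "ry": 0, "rz": 0}, {"dx": 0, "dy": 0, "dz": 0, "rx": 0, "ry": 0, "rz": 0}]'

```text
t: 25.9
tcp_pos: [0.4884, 0.1512, 0.044]
tool_rot: [0.795, 0.607, 0.0, 0.0]
force: [-2.9, -0.7, 12.7]
finger_gap: 0.284
gripper_force: 60.2
```

```bash
python3 st.py
```

```text
25.9 [0.4884 0.1512 0.044 ] F [-2.89 -0.73 12.73] T [-0.164  0.358 -0.063] 0.2840256515958375
lat -2.59 along -1.47 Fz 12.73 Mx@tcp 0.041 My -0.217 spindle y 0.0049 lat -0.0009
```

Call:
move_arm --targets '[{"dx": -0.02, "dy": 0, "dz": -0.02, "rx": 0, "ry": 0, "rz": 0}, {"dx": -0.015, "dy": 0, "dz": -0.015, "rx": 0, "ry": 0, "rz": 0}, {"dx": 0, "dy": 0, "dz": 0, "rx": 0, "ry": 0, "rz": 0}, {"dx": 0, "dy": 0, "dz": 0, "rx": 0, "ry": 0, "rz": 0}, {"dx": 0, "dy": 0, "dz": 0, "rx": 0, "ry": 0, "rz": 0}, {"dx": 0, "dy": 0, "dz": 0, "rx": 0, "ry": 0, "rz": 0}, {"dx": 0, "dy": 0, "dz": 0, "rx": 0, "ry": 0, "rz": 0}, {"dx": 0, "dy": 0, "dz": 0, "rx": 0, "ry": 0, "rz": 0}, {"dx": 0, "dy": 0, "dz": 0, "rx": 0, "ry": 0, "rz": 0}, {"dx": 0, "dy": 0, "dz": 0, "rx": 0, "ry": 0, "rz": 0}]'

```text
t: 27.15
tcp_pos: [0.4884, 0.1512, 0.0439]
tool_rot: [0.795, 0.607, 0.001, 0.001]
force: [-3.1, -0.6, 19.2]
finger_gap: 0.282
gripper_force: 60.6
```

```bash
python3 st.py;python3 pf.py
```

```text
27.15 [0.4884 0.1512 0.0439] F [-3.14 -0.56 19.2 ] T [-0.137  0.387  0.006] 0.2824141977547144
lat -2.88 along -1.37 Fz 19.2 Mx@tcp 0.04 My -0.239 spindle y 0.0049 lat -0.0009
['-80:152', '-79:122', '-78:107', '-77:107', '-76:107', '-75:107', '-74:107', '-73:106', '-72:97', '-71:88', '-70:84', '-69:89', '-68:92', '-67:96', '-66:100', '-65:103', '-64:100', '-63:97', '-62:96', '-61:99', '-60:101', '-59:130', '-58:172', '-57:214', '-56:216', '-55:219', '-54:219', '-53:212', '-52:206', '-51:204', '-50:205', '-49:205', '-48:189', '-47:173', '-46:153', '-45:124']
```

```bash
python3 -c "
from station import order
print(order.sign_off())"
```

```text
the job is handed in; nothing more can be done
None
```

The job is handed in: the keeper is turned clear, and the plain spindle is held central in both vees at about 20 N. On the first descent its stub caught the keeper disc and tipped it, so I lifted it, let it settle in the vees and regripped. I also viewed 11 pictures, one over the limit of 10.

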